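Check a pipe foot's weld with a pencil probe, then release it from the ratchet holder

TASK

Take the pencil probe from its stand and, leaning it so that it passes under the overhanging top flange, run its sprung tip lightly along the weld at the foot of the pipe, across the front from the left rib to the right rib, slowly (about 2 cm a second), the tip staying pressed on the weld. Put the probe back upright in its stand, collar down on the rim; then throw the holder's pawl over clear of the teeth and draw the toothed bar fully back. The pipe foot stays where it is in the holder, and the mug is not disturbed.

Things in the scene. Friction and masses are not known exactly. Their poses are not given: they have to be found in the camera images.
- probe: Pencil probe for welds, 148 mm long, round, 0.1 kg, upright in its stand, tip down. Origin on its axis at the underside of its black collar (32 mm across, 7 mm thick); z runs from tip to tail. Grey grip 18 mm round, 7 to 70 mm above the origin: hold it about 34 mm above the origin, any yaw. Below the collar: 13 mm shank 45 mm long, 17 mm cone, thin sprung plunger.
- probe_tip (a point): Centre of the 6 mm ball at the end of the probe's sprung plunger, on the probe's axis, 75 mm below the collar's underside when not pressed.
- probe_plunger (a joint): How far the probe's plunger is pushed into the shank, m: 0 free, 0.008 fully in. It starts to yield at 1 N along the probe and reaches about 3 N fully in; 3 to 5 mm is a good working pressure.
- probe_stand: Heavy stand, fixed while you work: a round foot 76 mm across with an upright aluminium sleeve, 35 mm outside, 20 mm bore, its rim 88 mm above the foot's underside (the origin). z is up.
- stand_mouth (a point): Centre of the sleeve's rim, 88 mm above the stand's underside. The shank drops in with 3.5 mm to spare all round and the collar's underside rests on the rim, so the probe's origin is then within 4 mm of this point.
- pipe_foot: The work, steel, 0.85 kg, loose between the holder's jaws. Base plate 110 x 110 x 10 mm; upright pipe 60 mm across; top flange 96 mm across, 58 to 66 mm above the plate, overhanging the weld: the probe must lean outward from the pipe 20 degrees or more (35 is good). 5 mm ribs on the +y and -y sides, 42 mm high, out to 52 mm. Origin: plate's underside on the pipe's axis; z up, -x front.
- weld_0 (a point): Point on the front weld 60 degrees to the left of the middle (start, beside the left rib): the tip ball's centre when it rests on the weld (a fillet with 6 mm legs round the pipe's foot), 35 mm from the pipe's axis, 5 mm above the plate's top. The five points lie 30 degrees apart on one arc about the axis.
- weld_1 (a point): Point on the front weld 30 degrees to the left of the middle: the tip ball's centre when it rests on the weld (a fillet with 6 mm legs round the pipe's foot), 35 mm from the pipe's axis, 5 mm above the plate's top. The five points lie 30 degrees apart on one arc about the axis.
- weld_2 (a point): Point on the front weld at the middle of the front: the tip ball's centre when it rests on the weld (a fillet with 6 mm legs round the pipe's foot), 35 mm from the pipe's axis, 5 mm above the plate's top. The five points lie 30 degrees apart on one arc about the axis.
- weld_3 (a point): Point on the front weld 30 degrees to the right of the middle: the tip ball's centre when it rests on the weld (a fillet with 6 mm legs round the pipe's foot), 35 mm from the pipe's axis, 5 mm above the plate's top. The five points lie 30 degrees apart on one arc about the axis.
- weld_4 (a point): Point on the front weld 60 degrees to the right of the middle (end, beside the right rib): the tip ball's centre when it rests on the weld (a fillet with 6 mm legs round the pipe's foot), 35 mm from the pipe's axis, 5 mm above the plate's top. The five points lie 30 degrees apart on one arc about the axis.
- holder: Ratchet holder bolted down, a grey bed 124 x 236 x 15 mm with a fixed jaw at its left (+y) end, the work's place in the middle, and on the right a guide in which a toothed bar slides. Origin on the underside, directly below the pipe's axis; x away from the robot across the bed, y to the left along the bar, z up.
- pawl (a joint): Pawl angle, rad: 0 down in the teeth (bar locked), 1.4 thrown over on its stop, clear. Turns about the holder's x axis, 130 mm right of the holder's origin and 38 mm up, with under 1 N at the ball. Its lever leans 20 degrees left (toward the work) at 0; its weight holds it there, and once 20 degrees past upright it falls over to the right by itself and stays.
- pawl_ball (a point): Centre of the black 18 mm ball at the end of the pawl's lever, 54 mm from the pivot; 89 mm above the holder's underside when the pawl is down. It swings to the right (holder -y) and down to 65 mm.
- bar (a joint): How far the toothed bar is drawn back to the right (holder -y), m: 0 jaw against the work, 0.030 fully drawn to its stop. Slides with about 3 N of friction and stays where it is left; the pawl, when down, stops it within 2 mm.
- bar_grip (a point): Middle of the black upright grip on the right end of the toothed bar: 18 mm (holder x) by 15 mm (holder y), top 79 mm above the holder's underside; this point is 62 mm above the underside, 210 mm to the right of the holder's origin at the start.
- mug: Spotted white mug, 82 mm across, 91 mm tall, standing near the probe stand. Origin at its underside. To be left alone.
Not all that is in view belongs to the job. What is shaped like the probe_stand but brown is not meant.

How it is judged (in metres and radians):
On the way, in this order (a step that is already met when the one before it is completed fails the run):
1. the probe is lifted clear of its stand (z of probe_tip in the frame of stand_mouth above 0.01 m), for 0.1 s.
2. the sprung tip is pressed on the weld beside the left rib, moving slowly, the foot still locked in the holder (distance between probe_tip and weld_0 below 0.006 m and value of joint probe_plunger between 0.0008 and 0.0076 m and value of joint pawl below 0.2 rad and value of joint bar below 0.004 m), for 0.2 s.
3. the sprung tip is pressed on the weld a quarter of the way, moving slowly, the foot still locked in the holder (distance between probe_tip and weld_1 below 0.006 m and value of joint probe_plunger between 0.0008 and 0.0076 m and value of joint pawl below 0.2 rad and value of joint bar below 0.004 m), for 0.2 s.
4. the sprung tip is pressed on the weld at the middle of the front, moving slowly, the foot still locked in the holder (distance between probe_tip and weld_2 below 0.006 m and value of joint probe_plunger between 0.0008 and 0.0076 m and value of joint pawl below 0.2 rad and value of joint bar below 0.004 m), for 0.2 s.
5. the sprung tip is pressed on the weld three quarters of the way, moving slowly, the foot still locked in the holder (distance between probe_tip and weld_3 below 0.006 m and value of joint probe_plunger between 0.0008 and 0.0076 m and value of joint pawl below 0.2 rad and value of joint bar below 0.004 m), for 0.2 s.
6. the sprung tip is pressed on the weld beside the right rib, moving slowly, the foot still locked in the holder (distance between probe_tip and weld_4 below 0.006 m and value of joint probe_plunger between 0.0008 and 0.0076 m and value of joint pawl below 0.2 rad and value of joint bar below 0.004 m), for 0.2 s.
7. the probe hangs in its stand again, let go (distance between probe and stand_mouth below 0.008 m and angle between probe's own z axis and vertical below 0.12 rad and contact force between the fingers and probe below 0.1 N and value of joint pawl below 0.2 rad and value of joint bar below 0.004 m), for 0.3 s.
8. the pawl is thrown over, clear of the teeth, the bar not yet drawn (value of joint pawl above 1.2 rad and value of joint bar below 0.004 m), for 0.2 s.
9. the toothed bar is drawn back (value of joint bar above 0.025 m), for 0.2 s.
At the end, for the whole second after the job is handed in: The probe stands still and upright (within 7 degrees) in its stand, its collar's underside within 8 mm of the rim's centre; the pawl is thrown over beyond 1.2 rad; the bar is drawn back at least 25 mm and at rest; the pipe foot is within 8 mm of where it was (distance between probe and stand_mouth below 0.008 m and angle between probe's own z axis and vertical below 0.12 rad and value of joint pawl above 1.2 rad and value of joint bar above 0.025 m and distance of pipe_foot from where it was at the start of the episode below 0.008 m and linear speed of probe below 0.02 m/s and velocity of joint bar below 0.01 m/s); the robot touches nothing.
It fails at once if the pipe foot is shoved more than 8 mm (distance of pipe_foot from where it was at the start of the episode above 0.008 m).
It fails at once if the probe is driven against the pipe foot with more than 15 N (contact force between probe and pipe_foot above 15 N).
It fails at once if the mug is moved more than 30 mm (distance of mug from where it was at the start of the episode above 0.03 m).
It also fails if it takes over 72 s, if anything falls off the work surface, if the arm or the gripper's body presses on something with over 40 N, if the wrist force passes 120 N, or if a joint passes its speed limit or range.

ROBOT

A 7-joint arm with a two-finger parallel gripper is mounted at the origin on a cart in front of the work surface, level with it; the furniture and walls round the work are solid. World frame = base frame: x ahead of the robot, y to its left, z up, the work surface at z = 0. Lengths are in m, angles in degrees, forces in N, time in s.
With the tool pointing down it reaches from about 0.35 to 0.775 m from the base axis. Payload 3.1 kg.
Tool frame: the origin (TCP) lies on the centre line of the jaws, within the pads' length; the fingertips stand 17 mm ahead of it and the grasp point (between the pads) lies 2 mm behind it (robot.tip_reach is the distance from the TCP to the fingertips, in m); z points along the fingers, y is the line along which they close (so a half turn about z gives the same grasp; the last joint's range is limited). The gripper opens to 85 mm and grips with 20 to 120 N. Pads are 22 mm wide; open, the fingers measure 114 mm over their backs; the gripper's body (76 mm by 85 mm) begins 54 mm behind the grasp point. The pads swing forward as they close: fully open they stand 13 mm farther back than shut.
Start: joints at [64.819, 17.813, 0.802, 86.603, -0.252, 75.585, -1.558], TCP at [0.213, -0.507, 0.248] pointing down, gripper open.
Joint ranges: [-154.91, 154.91], [-16.99, 109.72], [-72.82, 74.43], [7.12, 147.25], [-82.49, 262.49], [11.32, 116.49], [-174.64, 174.64]. Speed limits (degrees/s): [159.86, 159.86, 180, 180, 180, 180, 180].

INTERFACE

Orientations are given as [roll, pitch, yaw] about the fixed x, y, z axes, in that order (R = Rz(yaw) Ry(pitch) Rx(roll)).
In Python, from station import robot, fingers, vision, workorder, recognise gives the robot as it stands. Calls block until the motion is done:
- robot.move_to(position, orientation): joint-space move of the TCP to a pose.
- robot.line_to(position, orientation=None, velocity=0.15, f_stop=None): straight line of the TCP; orientation=None keeps the orientation; velocity is the mean speed in m/s. With f_stop (N) it stops when the force on the tool has changed by that much, and returns True; else False.
- robot.move_j(angles): joint-space move.
- fingers.gripper_to(opening, force=None): opening from 0.0 (shut) to 1.0 (fully open); force is the grip in N (None keeps the last); returns when the fingers have stopped.
- robot.pause(seconds).
- robot.inverse_kinematics(position, orientation): joint angles nearest the present ones, or None.
- vision.grab_frame(name): name is "side" or "top" or "wrist"; returns the picture (420x560x3 uint8, red, green, blue); there is no depth.
- vision.calibration(name): a dict with "mtx" (3x3 intrinsics, pixels), "k1" (the pictures are not rectified: a ray, as slopes to the right and down, at radius r is drawn at 1 + k1 r^2 times it, then the intrinsics apply), "extrinsics" (4x4, takes a point from world to camera coordinates); the wrist camera has in their place "T_tool_cam" (4x4, takes a point from camera to tool coordinates, whose origin is the TCP and whose axes are the flange's). Camera axes: x right, y up, looking along -z (the intrinsics and any distortion apply to the point x, -y, -z); pixel columns grow to the right and rows downward; lengths in m; the calibration is good to about 2 mm. A picture is of the moment at which its call begins: read the wrist's pose just before it. calibration takes no time and is no camera call.
A pose or a line that the arm cannot do raises robot.PlanningError and nothing moves.
- workorder.close_job(): hands the job in; it is judged then, once.
Trained networks look in the newest picture that a camera, given by its name, has taken for a name from the list of things; names that differ only in an ending like _2 or _b are one class to them, and where a whole thing is asked for, a point or a joint stands for the part that bears it (a point fixed in the world has none). Each returns a list of dicts, best first, with "p" (0 to 1); they miss things now and then, are a little off and sometimes report something else, mostly with a low value. They report only what shows in the picture. A call takes as long as a camera call. They do not tell look-alikes from the thing itself.
- recognise(label, camera): "rect" ([centre column, centre row, width, height] in pixels, round what is visible of it).
Readings, each from a call of its own:
- robot.current_time_s(): time.
- robot.current_joint_positions(): joint angles.
- robot.current_dq(): joint speeds.
- robot.current_joint_torque(): joint torques, N m.
- robot.current_tool_pos(): TCP position.
- robot.current_eef_rot(): TCP orientation.
- robot.current_contact_force(): force on the tool from outside, world axes, zero at the start.
- robot.current_torque(): the same for the moment, N m.
- robot.current_finger_gap(): opening from 0.0 (shut) to 1.0 (fully open).
- robot.current_gripper_force(): force on a finger pad.
Only numpy, scipy, OpenCV 4.12 (cv2) and the standard library are available. Lean on these libraries where they do the work, as an engineer would, in place of code of your own. Each camera call takes 0.05 s, during which the arm holds its last target. There are 200 camera calls.

## Working session

There is one attempt and no reset: what is moved stays moved. The work goes in short steps, each a Python script; the robot and the scene stay as the last script left them, time stands still between calls to the robot, and variables do not carry over. Pictures are saved under pics/ and viewed, at most 13 in all, crops included, and the job is handed in when it is done.

```bash
mkdir -p pics; ls
cat > h.py <<'E'
import numpy as np, cv2
from station import robot, fingers, vision, workorder, recognise
def save(n,f,img=None):
    im=vision.grab_frame(n) if img is None else img
    cv2.imwrite('pics/'+f,cv2.cvtColor(im,cv2.COLOR_RGB2BGR)); return im
E
python3 - <<'E'
from h import *
a=save('side','s.png'); b=save('top','t.png')
for c in('side','top'):
    cal=vision.calibration(c); print(c,cal['mtx'].tolist() if hasattr(cal['mtx'],'tolist') else cal['mtx'],cal['k1'],np.round(cal['extrinsics'],4).tolist())
    for l in('probe','probe_stand','pipe_foot','holder','pawl_ball','bar_grip','mug','stand_mouth','weld_2'):
        try: print(l,[(np.round(d['rect'],1).tolist(),round(d['p'],2)) for d in recognise(l,c)])
        except Exception as e: print(l,e)
print(vision.calibration('wrist'),robot.current_time_s(),robot.current_eef_rot())
cv2.imwrite('pics/st.png',cv2.cvtColor(np.vstack([a,b])[:, :],cv2.COLOR_RGB2BGR))
E
```

```text
pics
side [[442.2589048589543, 0.0, 288.17484310988954], [0.0, 442.2589048589543, 208.3179678886137], [0.0, 0.0, 1.0]] 0.02387303530767167 [[-0.9936, -0.1125, 0.0053, 0.5276], [0.0738, -0.6149, 0.7852, -0.0734], [-0.0851, 0.7806, 0.6193, -1.0505], [0.0, 0.0, 0.0, 1.0]]
probe [([219.8, 233.9, 14.0, 32.3], 0.9)]
probe_stand [([225.3, 264.2, 32.6, 42.3], 0.72), ([298.1, 338.4, 40.2, 56.3], 0.58)]
pipe_foot [([289.0, 181.6, 44.3, 48.5], 0.73), ([225.2, 267.9, 31.2, 40.5], 0.52)]
holder [([289.0, 173.3, 53.6, 88.0], 0.91), ([320.1, 278.2, 48.1, 54.1], 0.69)]
pawl_ball [([295.4, 150.5, 4.1, 16.0], 0.39)]
bar_grip [([296.1, 145.3, 10.5, 26.5], 0.64), ([288.0, 180.7, 46.4, 45.6], 0.58), ([292.9, 148.4, 11.3, 11.9], 0.24)]
mug [([318.5, 279.9, 43.7, 58.5], 0.88)]
stand_mouth [([224.5, 267.1, 35.2, 40.4], 0.89), ([293.5, 151.1, 6.0, 10.3], 0.65), ([293.6, 337.7, 42.6, 54.6], 0.55)]
weld_2 [([288.6, 178.3, 45.5, 49.6], 0.65)]
top [[380.6495106194957, 0.0, 285.2064328582425], [0.0, 380.6495106194957, 204.0177287653905], [0.0, 0.0, 1.0]] -0.0866569567074359 [[-0.0251, -0.9996, -0.0129, 0.0344], [
[... 541 characters left out ...]
9, 32.8, 27.1], 0.76)]
weld_2 [([342.1, 192.7, 51.7, 48.6], 0.89), ([375.7, 194.8, 127.6, 57.5], 0.75)]
{'mtx': array([[290.00628996,   0.        , 283.34530862],
       [  0.        , 290.00628996, 211.02613085],
       [  0.        ,   0.        ,   1.        ]]), 'k1': 0.02102818407607965, 'T_tool_cam': array([[-8.68578885e-04,  9.50187160e-01,  3.11678691e-01,
         8.06444131e-02],
       [ 9.99999600e-01,  8.92230694e-04,  6.67109721e-05,
        -7.53723493e-04],
       [-2.14701386e-04,  3.11678625e-01, -9.50187555e-01,
        -1.24560679e-01],
       [ 0.00000000e+00,  0.00000000e+00,  0.00000000e+00,
         1.00000000e+00]])} 1.0 [1.79998058e+02 1.56727194e-03 2.27939207e+01]
```

Run:
```python
import cv2,numpy as np
s=cv2.imread('pics/s.png');t=cv2.imread('pics/t.png')
a=cv2.resize(s[110:370,150:370],(508,600),interpolation=3)[:, :]
a=cv2.resize(s[110:370,190:350],(369,600),interpolation=3)
b=cv2.resize(t[120:260,120:460],(431,177),interpolation=3);c=cv2.resize(t[130:260,120:280],(431,350),interpolation=3)
o=np.zeros((600,800,3),np.uint8);o[:,:369]=a;o[:177,369:]=b;o[200:550,369:]=c
cv2.imwrite('pics/c1.png',o)
```

```text
(no output)
```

View pics/c1.png

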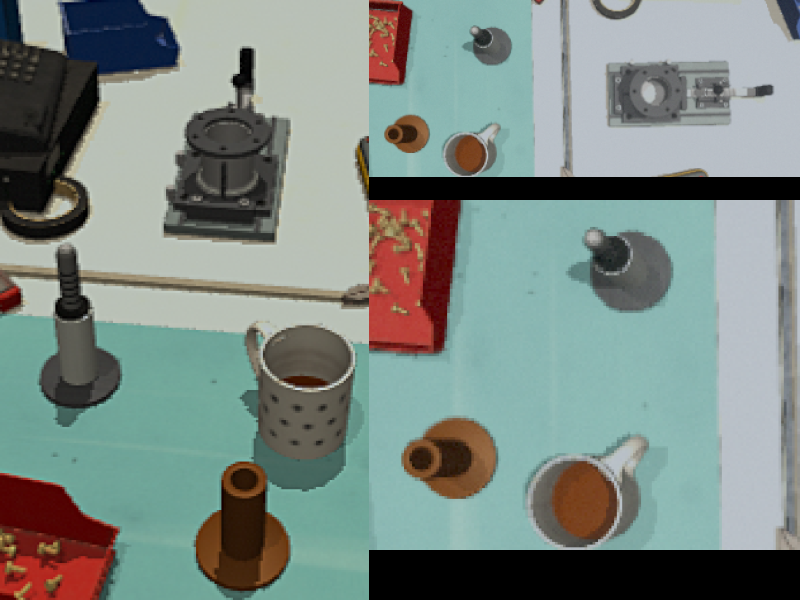

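View pics/t.png

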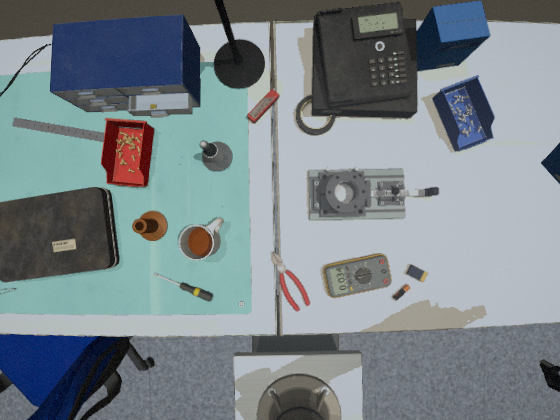

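The probe stand candidates are grey/aluminium with the probe in it at top (217,157), side (225,264), and brown at top (149,227), side (298,338). The grey one fits, because the brown one is excluded and holds no probe. The mug is at top (200,240). The pipe and holder are at top (343,193), with the bar grip near (430,191). Next is a closer look with the wrist camera.

```bash
cat >> h.py <<'E'
from scipy.spatial.transform import Rotation as Rn
F=np.diag([1,-1,-1.])
def cam(name,tool=None):
    "returns K,k1,R(world->cam cv),t"
    c=vision.calibration(name)
    if name=='wrist':
        p,e=tool; T=np.eye(4); T[:3,:3]=Rn.from_euler('xyz',e,degrees=True).as_matrix(); T[:3,3]=p
        E=np.linalg.inv(T@np.array(c['T_tool_cam']))
    else: E=np.array(c['extrinsics'])
    return np.array(c['mtx']),c['k1'],F@E[:3,:3],F@E[:3,3]
def proj(C,P):
    K,k,R,t=C; q=np.atleast_2d(P)@R.T+t; s=q[:,:2]/q[:,2:]; s=s*(1+k*(s**2).sum(1,keepdims=True))
    return s@K[:2,:2].T+K[:2,2]
def ray(C,uv):
    K,k,R,t=C; d=(np.asarray(uv,float)-K[:2,2])/np.diag(K)[:2]; s=d.copy()
    for _ in range(20): s=d/(1+k*(s@s))
    return -R.T@t, R.T@np.array([*s,1])
def onz(C,uv,z):
    o,d=ray(C,uv); return o+d*(z-o[2])/d[2]
E
python3 - <<'E'
from h import *
t=cam('top');s=cam('side')
print('stand',onz(t,(216.3,156.8),.005),'pipe',onz(t,(343,193),.091),'grip',onz(t,(430,191),.07),'mug',onz(t,(198,240),.09))
print('bed corners',[onz(t,c,.015).round(3).tolist() for c in((307,169),(404,168),(404,219),(308,221))])
print('side: stand',onz(s,(225,277),.005),'pipe',onz(s,(289,167),.091))
st=onz(t,(216.3,156.8),.005)
print(proj(s,[st,[*onz(t,(343,193),.091)]]))
E
```

```text
stand [0.64550606 0.19035225 0.005     ] pipe [ 0.54048328 -0.11010129  0.091     ] grip [ 0.54160971 -0.31598223  0.07      ] mug [0.44304405 0.21870056 0.09      ]
bed corners [[0.607, -0.034, 0.015], [0.604, -0.274, 0.015], [0.478, -0.269, 0.015], [0.48, -0.033, 0.015]]
side: stand [0.643698   0.20245292 0.005     ] pipe [ 0.54173664 -0.1091301   0.091     ]
[[225.4384919  272.78806269]
 [289.53167662 166.82557562]]
```

```bash
cat > look.py <<'E'
from h import *
import json
views={}
for n,p,yaw in (('g',(.47,-.25,.30),0),('p1',(.52,-.11,.29),0),('p2',(.50,-.06,.27),0),('s1',(.62,.17,.33),0),('s2',(.60,.24,.30),0)):
    try: robot.move_to(list(p),[180,0,yaw])
    except robot.PlanningError as e: print(n,e); continue
    robot.pause(.15)
    tp=[list(map(float,robot.current_tool_pos())),list(map(float,robot.current_eef_rot()))]
    save('wrist',n+'.png'); views[n]=tp
    for l in('probe','probe_stand','pipe_foot','pawl_ball','bar_grip'):
        print(n,l,[(np.round(d['rect'],1).tolist(),round(d['p'],2)) for d in recognise(l,'wrist')][:2])
json.dump(views,open('views.json','w')); print(robot.current_time_s(),robot.current_joint_positions())
E
python3 look.py
python3 - <<'E'
import cv2,numpy as np
o=np.zeros((600,800,3),np.uint8)
for i,n in enumerate(('p1','g','s1','s2')):
    im=cv2.imread(f'pics/{n}.png'); o[(i//2)*300:(i//2)*300+300,(i%2)*400:(i%2)*400+400]=cv2.resize(im,(400,300),interpolation=3)
cv2.imwrite('pics/c2.png',o)
E
```

```text
g probe [([171.6, 116.9, 111.0, 93.8], 0.33)]
g probe_stand []
g pipe_foot [([172.4, 118.2, 112.9, 93.3], 0.95), ([272.1, 124.5, 30.7, 17.2], 0.4)]
g pawl_ball [([271.1, 121.8, 30.1, 20.8], 0.64)]
g bar_grip [([291.2, 122.1, 132.4, 54.2], 0.58)]
p1 probe []
p1 probe_stand [([38.9, 75.2, 77.8, 66.2], 0.69)]
p1 pipe_foot [([287.9, 163.6, 90.2, 95.8], 0.97), ([401.5, 160.8, 143.7, 46.8], 0.54)]
p1 pawl_ball [([379.2, 166.9, 32.5, 21.4], 0.87), ([403.2, 162.2, 144.4, 52.1], 0.21)]
p1 bar_grip [([403.4, 161.1, 148.5, 48.2], 0.8), ([287.2, 162.6, 84.5, 94.0], 0.23)]
p2 probe [([12.4, 37.5, 23.6, 38.5], 0.64), ([334.4, 149.8, 101.9, 97.1], 0.19)]
p2 probe_stand [([59.0, 52.9, 96.6, 75.8], 0.71), ([3.2, 199.8, 6.4, 32.6], 0.54)]
p2 pipe_foot [([335.0, 148.4, 97.7, 101.6], 0.57)]
p2 pawl_ball [([432.1, 155.6, 44.9, 19.3], 0.73), ([334.6, 148.7, 103.7, 100.9], 0.31)]
p2 bar_grip [([460.6, 148.4, 159.3, 47.5], 0.72)]
s1 probe [([266.1, 166.6, 24.1, 27.3], 0.88)]
s1 probe_stand [([271.1, 150.4, 47.6, 55.6], 0.81), ([167.9, 261.0, 55.8, 53.8], 0.69)]
s1 pipe_foot [([478.9, 226.2, 108.6, 84.9], 0.67)]
s1 pawl_ball [([545.4, 226.6, 29.2, 10.5], 0.79)]
s1 bar_grip [([529.5, 211.6, 35.2, 19.7], 0.6)]
s2 probe [([332.4, 148.5, 33.0, 26.6], 0.72)]
s2 probe_stand [([320.1, 139.8, 53.8, 56.0], 0.91)]
s2 pipe_foot [([518.6, 222.8, 80.2, 95.3], 0.61)]
s2 pawl_ball [([318.7, 139.6, 56.0, 55.8], 0.45)]
s2 bar_grip []
7.0667 [  -9.54887102   30.75910409  -24.40126277   62.6354408    12.21442552
   88.90624657 -121.14929434]
```

View pics/c2.png

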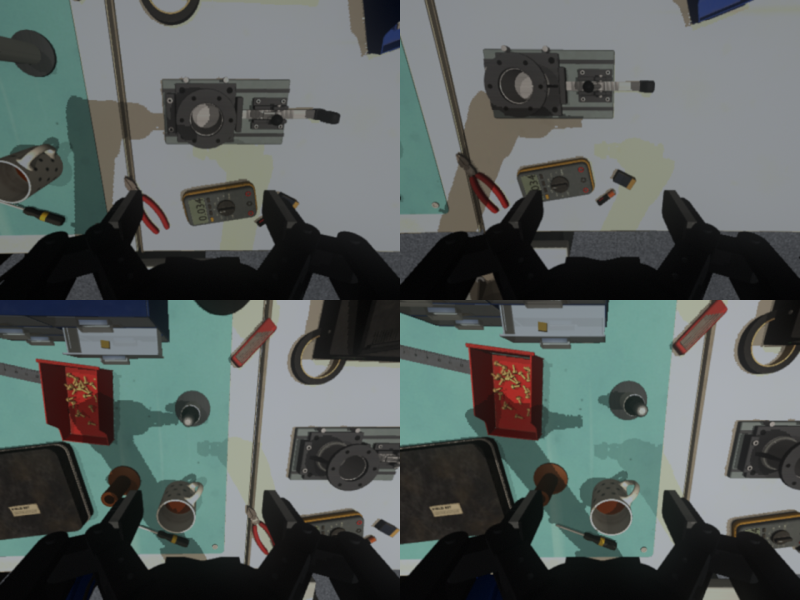

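The wrist views show the grey stand with the probe (s1 at about (266,155)) and the pipe and holder (p1 at about (287,163)). I'll refine both by fitting outline edges across all views.

```bash
cat > fit.py <<'E'
from h import *
import json,itertools
from scipy.optimize import minimize
V=json.load(open('views.json'))
C={n:cam('wrist',V[n]) for n in V}; C['t']=cam('top'); C['s']=cam('side')
G={}
for n in C:
    im=cv2.GaussianBlur(cv2.imread(f'pics/{n}.png').astype(np.float32),(0,0),1.2)
    gx=cv2.Sobel(im,cv2.CV_32F,1,0);gy=cv2.Sobel(im,cv2.CV_32F,0,1); G[n]=(gx,gy)
def score(n,curve):
    """mean gradient normal to a projected curve"""
    uv=proj(C[n],curve); tn=np.gradient(uv,axis=0); L=np.linalg.norm(tn,axis=1)+1e-9; nx,ny=-tn[:,1]/L,tn[:,0]/L
    m=[uv[:,0].astype(np.float32)[None],uv[:,1].astype(np.float32)[None]]
    g=sum(np.abs(cv2.remap(G[n][0],*m,1)[0]*nx[:,None]+cv2.remap(G[n][1],*m,1)[0]*ny[:,None]).T)
    return np.minimum(g,250).mean()
th=np.linspace(0,2*np.pi,120)
circ=lambda x,y,z,r:np.c_[x+r*np.cos(th),y+r*np.sin(th),z+0*th]
def seg(a,b,n=60): return np.linspace(a,b,n)
def stand(p): return [circ(p[0],p[1],0.003,.038),circ(p[0],p[1],.095,.016),circ(p[0],p[1],.088,.0175)]
def pipe(p):
    x,y,w,off=p; R=Rn.from_euler('z',w).as_matrix(); T=lambda P:np.array(P)@R.T+[x,y,0]
    q=lambda X,Y,z:(X,Y,z); Y0,Y1=off-.118,off+.118
    return [circ(x,y,.091,.048)]*2+[T(seg(a,b)) for a,b in (((-.062,Y0,.015),(-.062,Y1,.015)),((.062,Y0,.015),(.062,Y1,.015)),((-.062,Y0,.015),(.062,Y0,.015)),((-.062,Y1,.015),(.062,Y1,.015)))]
def fit(f,p0,ns,steps):
    obj=lambda p:-sum(score(n,c) for n in ns for c in f(p))
    p=np.array(p0,float)
    for s in (1,.5,.25,.12):
        cand=[p+s*np.array(d)*steps for d in itertools.product((-2,-1,0,1,2),repeat=len(p))]
        p=min(cand,key=obj)
    return p,-obj(p)
if __name__=='__main__':
    for ns in (['s1','s2','t','s'],['s1','s2'],['t'],['s']):
        print('stand',ns,fit(stand,[.645,.193],ns,[.004]*2))
    for ns in (['p1','p2','g'],['p1'],['p2'],['g'],['t'],['s']):
        p,v=fit(pipe,[.541,-.11,0,-.042],ns,[.004,.004,.02,.004]); print('pipe',ns,p.round(4),v)
E
python3 fit.py
```

```text
stand ['s1', 's2', 't', 's'] (array([0.64552, 0.18848]), np.float64(2446.506973499037))
stand ['s1', 's2'] (array([0.64548, 0.18852]), np.float64(1170.1454993892733))
stand ['t'] (array([0.65   , 0.19052]), np.float64(727.6636010148022))
stand ['s'] (array([0.64996, 0.18848]), np.float64(666.4045579959239))
pipe ['p1', 'p2', 'g'] [ 0.544  -0.1185 -0.005  -0.035 ] 3360.544483198427
pipe ['p1'] [ 0.5445 -0.1185 -0.0026 -0.0355] 1101.968951008335
pipe ['p2'] [ 0.544  -0.118  -0.0074 -0.035 ] 1162.31825643732
pipe ['g'] [ 0.5445 -0.119  -0.0052 -0.0355] 1108.8618701010428
pipe ['t'] [ 0.5445 -0.1205 -0.0148 -0.032 ] 1237.5041949014708
pipe ['s'] [ 0.5425 -0.116  -0.005  -0.0335] 1349.1181907801783
```

Run:
```python
from fit import *
sp=[.6460,.1888]; pp=[.5440,-.1182,-.006,-.035]
o=np.zeros((600,800,3),np.uint8)
for i,(n,f,p,c,w) in enumerate((('s1',stand,sp,(272,155),40),('s',stand,sp,(225,260),48),('p1',pipe,pp,(315,160),80),('s',pipe,pp,(290,175),60))):
    im=cv2.imread(f'pics/{n}.png'); k=200/w; x0,y0=c[0]-w,c[1]-int(w*.75)
    cr=cv2.resize(im[y0:y0+int(1.5*w),x0:x0+2*w],(400,300),interpolation=3)
    for cu in f(p):
        uv=((proj(C[n],cu)-[x0,y0]+.5)*k).astype(np.int32); cv2.polylines(cr,[uv],False,(0,255,0),1)
    o[(i//2)*300:(i//2)*300+300,(i%2)*400:(i%2)*400+400]=cr
cv2.imwrite('pics/c3.png',o)
```

```text
(no output)
```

View pics/c3.png

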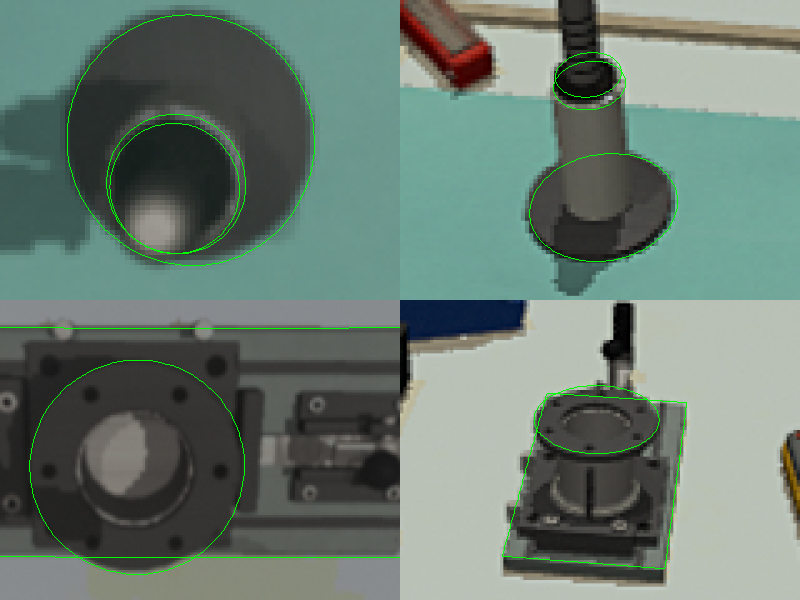

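```bash
cat >> h.py <<'E'
def tool(tip,az,lean,yaw,d):
    """TCP pos & rpy: probe tip at tip, tail leaning toward az (deg, world) by lean, TCP d from tip"""
    u=np.array([np.sin(np.radians(lean))*np.cos(np.radians(az)),np.sin(np.radians(lean))*np.sin(np.radians(az)),np.cos(np.radians(lean))])
    ax=np.cross([0,0,1],u); s=np.linalg.norm(ax)
    R=Rn.from_rotvec(ax/s*np.radians(lean) if s>1e-9 else [0,0,0])*Rn.from_euler('xyz',[180,0,yaw],degrees=True)
    return (np.asarray(tip)+d*u).tolist(), R.as_euler('xyz',degrees=True).tolist()
E
python3 - <<'E'
from fit import *
for ns in (['p1','p2','g'],['t'],['s'],['p1','p2','g','t','s']):
    print(ns,fit(lambda p:[circ(p[0],p[1],.091,.048)],[.544,-.116],ns,[.003]*2)[0])
print(fit(lambda p:stand(p),[.647,.189],['s1','s2'],[.003]*2)[0])
P=np.array([.544,-.117,.030])
for yaw in (0,45,-45,90,-90,135,-135,180):
    r=[]
    for k in (60,30,0,-30,-60):
        a=np.radians(180-k); tip=P+.035*np.array([np.cos(a),np.sin(a),0])
        q=robot.inverse_kinematics(*tool(tip,180-k,35,yaw,.103)); r.append(None if q is None else np.round(q).astype(int).tolist())
    print(yaw,r)
for yaw in (0,90,180,-90): print(yaw,robot.inverse_kinematics([.646,.1888,.12],[180,0,yaw]))
E
```

```text
['p1', 'p2', 'g'] [ 0.54439 -0.11825]
['t'] [ 0.5455  -0.12011]
['s'] [ 0.53986 -0.116  ]
['p1', 'p2', 'g', 't', 's'] [ 0.54475 -0.11825]
[0.6455  0.18825]
0 [[-9, 17, -14, 120, 52, 52, -149], [12, 4, -21, 137, 66, 25, -157], [62, 3, -41, 138, -58, 12, -14], [35, 14, 5, 124, -55, 43, -8], [52, 29, -14, 101, -32, 61, -32]]
45 [[-4, 18, -20, 120, 54, 54, -106], [11, 4, -21, 137, 66, 25, -112], [62, 3, -41, 138, -58, 12, 31], [33, 14, 8, 125, -55, 44, 37], [55, 29, -18, 101, -30, 60, 11]]
-45 [[-66, 24, 54, 122, 25, 37, -169], [50, 9, -62, 136, 72, 31, 154], [1, 1, 21, 140, -64, 14, -54], [31, 14, 10, 125, -56, 44, -52], [52, 29, -14, 101, -32, 61, -77]]
90 [[3, 19, -29, 120, 56, 56, -62], [16, 4, -25, 137, 66, 25, -67], [62, 3, -41, 138, -58, 12, 76], [22, 14, 21, 125, -58, 46, 85], [55, 29, -18, 101, -30, 60, 56]]
-90 [[28, 30, -62, 119, 68, 70, 110], [50, 9, -62, 136, 72, 31, 109], [14, 1, 8, 140, -64, 14, -99], [44, 14, -5, 124, -52, 41, -101], [48, 28, -9, 102, -35, 62, -120]]
135 [[11, 21, -39, 119, 60, 59, -20], [22, 5, -32, 137, 67, 26, -23], [25, 1, -3, 139, -63, 14, 125], [-10, 22, 61, 126, -68, 59, 139], [51, 29, -13, 101, -33, 61, 103]]
-135 [[28, 30, -62, 119, 68, 70, 65], [50, 9, -62, 136, 72, 31, 64], [21, 1, 1, 139, -63, 14, -145], [45, 14, -6, 124, -52, 41, -146], [44, 28, -4, 102, -37, 63, -163]]
180 [[28, 30, -62, 119, 68, 70, 20], [50, 9, -62, 136, 72, 31, 19], [62, 3, -41, 138, -58, 12, 166], [90, 25, -61, 123, -19, 30, 141], [83, 44, -62, 100, 3, 55, 118]]
0 [  -4.7020822    39.12739115  -22.19790296   74.46399927   14.77595675
   69.19737373 -117.61845069]
90 [  4.27881072  42.85797365 -39.04686686  74.01638735  26.74826931
  72.18303064 -35.22360197]
180 [ 13.27615372  50.81889617 -60.281345    73.59515398  43.29188113
  79.03528445  45.2157223 ]
-90 [ -46.9812768    46.54122065   53.63538917   76.56982224  -37.23889511
   74.99768246 -172.79949786]
```

Run:
```python
from fit import *
P=np.array([.5445,-.1178,.030])
for lean in (26,32):
  for k in (60,30,0,-30,-60):
    a=np.radians(180-k); tip=P+.035*np.array([np.cos(a),np.sin(a),0]); r=[]
    for dk in (-45,-30,-15,0,15,30,45):
      for yaw in (0,):
        q=robot.inverse_kinematics(*tool(tip,180-(k+dk),lean,yaw,.103)); r.append((dk,None if q is None else np.round(np.array(q)[[0,2,4,5]]).astype(int).tolist()))
    print(lean,k,r)
```

```text
26 60 [(-45, [19, -17, 18, 22]), (-30, [11, -16, 35, 30]), (-15, [4, -16, 40, 40]), (0, [0, -16, 40, 50]), (15, [-1, -16, 38, 59]), (30, [-2, -16, 35, 67]), (45, [-1, -16, 31, 75])]
26 30 [(-45, [25, -2, -32, 30]), (-30, [24, -10, -15, 22]), (-15, [21, -16, 14, 22]), (0, [13, -17, 33, 29]), (15, [6, -16, 40, 38]), (30, [2, -16, 40, 48]), (45, [0, -16, 38, 57])]
26 0 [(-45, [44, -14, -29, 48]), (-30, [36, -7, -34, 40]), (-15, [24, 1, -34, 31]), (0, [24, -6, -19, 23]), (15, [23, -14, 10, 21]), (30, [16, -16, 32, 27]), (45, [8, -16, 39, 37])]
26 -30 [(-45, [48, -20, -17, 65]), (-30, [48, -17, -23, 57]), (-15, [45, -14, -29, 49]), (0, [39, -7, -33, 41]), (15, [26, 2, -34, 32]), (30, [25, -5, -21, 24]), (45, [25, -14, 7, 21])]
26 -60 [(-45, [41, -19, -8, 81]), (-30, [45, -20, -12, 74]), (-15, [48, -20, -17, 66]), (0, [48, -18, -22, 58]), (15, [47, -15, -27, 49]), (30, [41, -10, -32, 41]), (45, [30, -2, -33, 33])]
32 60 [(-45, [19, -18, 37, 13]), (-30, [8, -17, 54, 26]), (-15, [-2, -15, 53, 39]), (0, [-6, -15, 48, 51]), (15, [-7, -14, 44, 61]), (30, [-7, -14, 39, 70]), (45, [-6, -14, 35, 79])]
32 30 [(-45, [1, 27, -55, 29]), (-30, [19, -2, -38, 14]), (-15, [21, -17, 30, 12]), (0, [11, -18, 53, 25]), (15, [0, -16, 53, 38]), (30, [-5, -15, 49, 50]), (45, [-6, -15, 44, 60])]
32 0 [(-45, [47, -11, -39, 49]), (-30, [35, 1, -49, 40]), (-15, [3, 28, -56, 31]), (0, [20, 0, -43, 16]), (15, None), (30, [14, -18, 52, 23]), (45, [3, -15, 53, 36])]
32 -30 [(-45, [51, -19, -22, 67]), (-30, [50, -15, -30, 59]), (-15, [48, -11, -38, 50]), (0, [38, -1, -47, 41]), (15, [6, 28, -56, 33]), (30, [23, 0, -45, 17]), (45, [71, -61, 36, 12])]
32 -60 [(-45, [42, -19, -10, 87]), (-30, [48, -21, -15, 78]), (-15, [51, -19, -21, 68]), (0, [51, -15, -29, 60]), (15, [49, -12, -37, 50]), (30, [41, -4, -46, 41]), (45, [12, 23, -56, 34])]
```

Run:
```python
from h import *
import json
X,Y=.6458,.1885
fingers.gripper_to(.55)
robot.move_to([X,Y,.215],[180,0,0])
robot.line_to([X,Y,.120],velocity=.1)
fingers.gripper_to(0.0,force=45)
print('gap',robot.current_finger_gap(),robot.current_gripper_force(),robot.current_contact_force())
json.dump([list(map(float,robot.current_tool_pos())),list(map(float,robot.current_eef_rot()))],open('grasp.json','w'))
print(open('grasp.json').read())
robot.line_to([X,Y,.30],velocity=.15)
robot.pause(.2); print('lift',robot.current_contact_force(),robot.current_finger_gap(),robot.current_time_s())
save('side','s3.png'); save('wrist','w3.png')
print([(np.round(d['rect'],1).tolist(),round(d['p'],2)) for d in recognise('probe','side')][:2])
c=cam('side'); print(proj(c,[[X,Y,.30-.107],[X,Y,.30-.032],[X,Y,.30-.107+.148]]))
im=cv2.imread('pics/s3.png'); uv=proj(c,[[X,Y,.30-.107]])[0]; x0,y0=int(uv[0])-50,int(uv[1])-65
cr=cv2.resize(im[y0:y0+90,x0:x0+100],(660,594),interpolation=3)
for z in (.193,.268,): 
    q=((proj(c,[[X,Y,z]])[0]-[x0,y0]+.5)*6.6).astype(int); cv2.circle(cr,tuple(map(int,q)),5,(0,255,0),1)
cv2.imwrite('pics/c4.png',cr)
```

```text
gap 0.1985175228967267 44.13325600326061 [ 0.33726853 -0.32859741  2.1380223 ]
[[0.6463247140056844, 0.18855231766383765, 0.12090005734247512], [-179.98132425144584, -0.08741206436655452, -0.010670819784650986]]
lift [-0.53246133 -0.43495732 -1.15049944] 0.19961809052157695 11.075
[([212.8, 185.2, 19.0, 40.1], 0.71)]
[[217.34778838 203.10491327]
 [213.39927888 169.89992095]
 [209.0577868  133.57376196]]
```

View pics/c4.png

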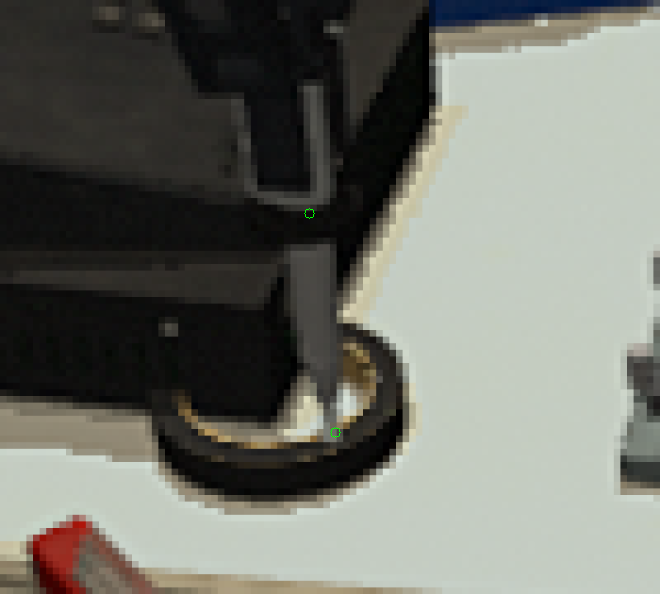

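The probe is held, with its axis where predicted. The collar seems a bit low against the dark background, so I'll recheck over a light one.

Run:
```python
from h import *
robot.move_to([.50,.05,.24],[180,0,0]); robot.pause(.2)
p=robot.current_tool_pos(); R=Rn.from_euler('xyz',robot.current_eef_rot(),degrees=True).as_matrix()
im=cv2.cvtColor(save('side','s4.png'),cv2.COLOR_RGB2BGR); c=cam('side')
pt=lambda d:p+R[:,2]*d
uv=proj(c,[pt(.107)])[0]; x0,y0=int(uv[0])-45,int(uv[1])-60
cr=cv2.resize(im[y0:y0+90,x0:x0+90],(594,594),interpolation=3)
for d in (.107,.032):
    q=((proj(c,[pt(d)])[0]-[x0,y0]+.5)*6.6).astype(int); print(q); cv2.circle(cr,tuple(map(int,q)),5,(0,255,0),1)
cv2.imwrite('pics/c5.png',cr); print(p,robot.current_time_s())
```

```text
[301 403]
[306 211]
[0.50137309 0.0514923  0.24054173] 12.325
```

View pics/c5.png

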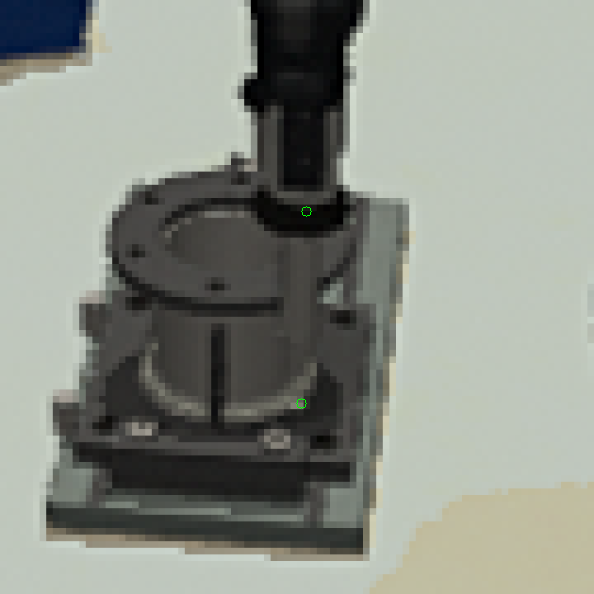

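The collar and axis agree with the grasp model, allowing for the visible underside of the collar. Approaching weld_0.

```bash
cat >> h.py <<'E'
P=np.array([.5445,-.1178,.030]); LEAN=26; DT=.1078
def wp(k,press,P=P):
    a=np.radians(180-k); return tool(P+.035*np.array([np.cos(a),np.sin(a),0]),180-k,LEAN,0,DT-press)
def tipnow():
    p=np.array(robot.current_tool_pos()); R=Rn.from_euler('xyz',robot.current_eef_rot(),degrees=True).as_matrix(); return p,R[:,2]
E
python3 - <<'E'
from h import *
robot.move_to(*wp(60,-.13)); 
p,e=wp(60,-.02); robot.line_to(p,e,velocity=.1); robot.pause(.3)
a,z=tipnow(); f0=np.array(robot.current_contact_force()); b=np.array(p)-a
print('err',b.round(4),'lean',np.degrees(np.arccos(-z[2])),'f0',f0.round(2))
for pr in (0,.002,.004):
    q,e=wp(60,pr); s=robot.line_to((np.array(q)+b).tolist(),e,velocity=.02,f_stop=8); robot.pause(.2)
    a,z=tipnow(); f=np.array(robot.current_contact_force())-f0; print(pr,s,(np.array(q)-a).round(4),f.round(2),'axial',round(float(-f@z),2))
np.save('bias.npy',b); print(robot.current_time_s(),np.round(robot.current_joint_positions()))
im=cv2.cvtColor(save('side','s5.png'),cv2.COLOR_RGB2BGR); cv2.imwrite('pics/c6.png',cv2.resize(im[110:230,230:350],(600,600),interpolation=3))
E
```

```text
err [-0.0002 -0.0002 -0.0004] lean 26.017552197645273 f0 [ 0.12 -0.21 -0.37]
0 False [0.0001 0.0002 0.0002] [-0.83 -0.09 -0.67] axial -0.45
0.002 False [0.     0.0001 0.0003] [0.28 0.91 0.93] axial 1.12
0.004 False [0.0001 0.0001 0.0003] [0.2  1.04 0.66] axial 0.95
16.6333 [   5.   16.  -21.  116.   41.   51. -133.]
```

View pics/c6.png

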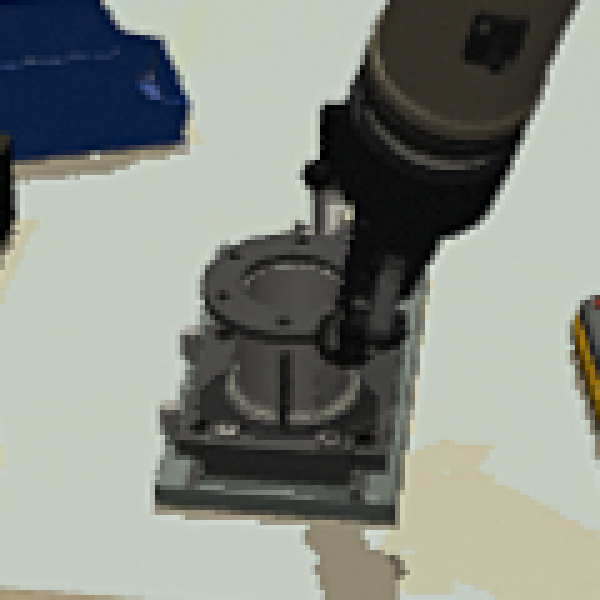

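The probe is under the flange at weld_0. The force readings are noisy, so I'll average them to confirm the press depth.

```bash
cat >> h.py <<'E'
def favg(n=25):
    v=[]
    for _ in range(n): v.append(robot.current_contact_force()); robot.pause(.02)
    return np.mean(v,0)
E
python3 - <<'E'
from h import *
b=np.load('bias.npy')
for pr in (.004,.0055,-.006):
    q,e=wp(60,pr); robot.line_to((np.array(q)+b).tolist(),e,velocity=.03,f_stop=8); robot.pause(.1)
    a,z=tipnow(); f=favg(); print(pr,f.round(2),'axial',round(float(-f@z),2))
print(robot.current_time_s())
E
```

```text
0.004 [-0.01  1.05  0.38] axial 0.75
0.0055 [-0.16  1.19  0.86] axial 1.26
-0.006 [-0.16 -0.01 -1.07] axial -0.93
19.2667
```

Run:
```python
from h import *
b=np.load('bias.npy'); f0=np.array([-.16,-.01,-1.07]); pr=.0048
def go(k,pr,v): 
    q,e=wp(k,pr); return robot.line_to((np.array(q)+b).tolist(),e,velocity=v,f_stop=9)
go(60,pr,.02)
for k in np.arange(60,-60.1,-7.5):
    if k<60 and go(k,pr,.05): print('STOP',k); break
    if k%30==0:
        robot.pause(.25); f=favg(15)-f0; a,z=tipnow(); ax=float(-f@z); d=(ax-1)/.25
        print(k,'f',f.round(2),'ax',round(ax,2),'d~',round(d,1),'err',(np.array(wp(k,pr)[0])-a).round(4),round(robot.current_time_s(),2))
        step=np.clip((4-d)*.4,-.8,.8)/1000; 
        if abs(4-d)>1.2: pr=float(np.clip(pr+step,.003,.0065)); go(k,pr,.02); print('pr',pr)
if k==-60:
    robot.pause(.2); go(-60,-.02,.1); q,e=wp(-60,-.13); robot.line_to(q,e,velocity=.2)
print(robot.current_time_s(),np.round(robot.current_joint_positions()))
```

```text
60.0 f [-0.2   0.5   1.82] ax 1.87 d~ 3.5 err [0.0001 0.0002 0.0003] 20.46
30.0 f [-1.38  0.29  1.61] ax 2.04 d~ 4.1 err [-0.0001 -0.0002  0.0003] 22.39
0.0 f [-1.45 -0.15  1.32] ax 1.82 d~ 3.3 err [ 0.0003 -0.0002  0.0005] 24.43
-30.0 f [-0.1  -1.51  1.64] ax 1.84 d~ 3.4 err [ 0.0002 -0.0001  0.0003] 26.36
-60.0 f [-0.44 -1.46  1.31] ax 1.83 d~ 3.3 err [0.0004 0.0001 0.0004] 28.29
29.5917 [ 52.  19. -14.  91. -22.  75. -45.]
```

Run:
```python
from h import *
X,Y=.6462,.1885
robot.move_to([.52,-.05,.32],[180,0,0]); robot.move_to([X,Y,.30],[180,0,0])
robot.line_to([X,Y,.215],velocity=.1); robot.pause(.3)
a,z=tipnow(); b=np.array([X,Y,.215])-a; print('b',b.round(4),z.round(4))
s=robot.line_to([X+b[0],Y+b[1],.140+b[2]],velocity=.05,f_stop=5); print('in',s,tipnow()[0].round(4))
if not s:
    s=robot.line_to([X+b[0],Y+b[1],.1205+b[2]],velocity=.03,f_stop=5); robot.pause(.2)
    print('seat',s,tipnow()[0].round(4),favg(10).round(2))
print(robot.current_time_s())
```

```text
b [-0.0002 -0.0002 -0.0005] [ 9.e-04  3.e-04 -1.e+00]
in False [0.6462 0.1885 0.1399]
seat True [0.6455 0.1881 0.1209] [-0.3  -0.01  5.64]
35.4083
```

Run:
```python
from h import *
fingers.gripper_to(.5); robot.pause(.2)
robot.line_to([.6462,.1885,.23],velocity=.12); robot.pause(.2)
im=cv2.cvtColor(save('side','s6.png'),cv2.COLOR_RGB2BGR)
w=cv2.cvtColor(save('wrist','w6.png'),cv2.COLOR_RGB2BGR)
o=np.hstack([cv2.resize(im[200:310,170:280],(400,400),interpolation=3),cv2.resize(w[100:300,180:380],(400,400),interpolation=3)])
cv2.imwrite('pics/c7.png',o); print(robot.current_time_s())
```

```text
37.3417
```

View pics/c7.png

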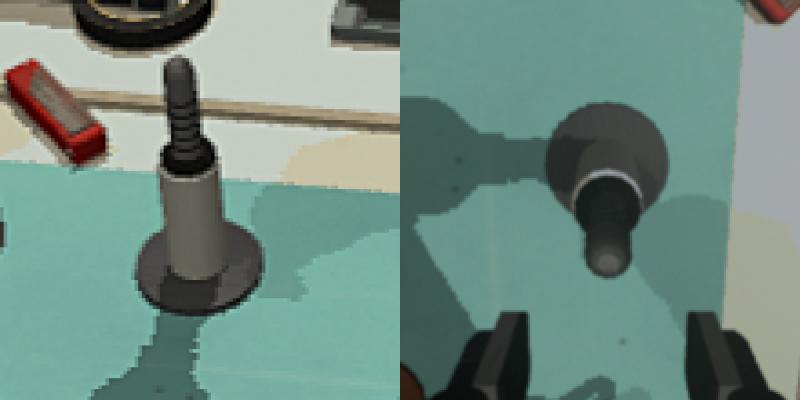

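The probe is upright in its stand with the collar on the rim, in both views. Next I'll overlay the predicted ball and grip on the earlier views.

Run:
```python
from fit import *
O=np.array([.5445,-.1178,0]); w=-.006; R=Rn.from_euler('z',w).as_matrix(); T=lambda p:np.array(p)@R.T+O
o=np.zeros((600,800,3),np.uint8)
for i,(n,c) in enumerate((('g',(300,122)),('p1',(420,165)),('t',(410,190)),('s',(295,150)))):
    W=50; im=cv2.imread(f'pics/{n}.png'); x0,y0=c[0]-W,c[1]-37; k=4
    cr=cv2.resize(im[y0:y0+75,x0:x0+100],(400,300),interpolation=3)
    D=lambda P:((proj(C[n],T(P))-[x0,y0]+.5)*k).astype(np.int32)
    u=np.linspace(0,2*np.pi,40); rd=C[n]; 
    for cc in (np.c_[.009*np.cos(u),-.1115+.009*np.sin(u),.089+0*u],):cv2.polylines(cr,[D(cc)],True,(0,255,0),1)
    for z in (.079,.045): cv2.polylines(cr,[D(np.array([[-.009,-.2025,z],[.009,-.2025,z],[.009,-.2175,z],[-.009,-.2175,z]]))],True,(0,255,0) if z>.07 else (0,200,255),1)
    o[(i//2)*300:(i//2)*300+300,(i%2)*400:(i%2)*400+400]=cr
cv2.imwrite('pics/c8.png',o); print(T([0,-.1115,.089]),T([0,-.21,.062]))
```

```text
[ 0.543831   -0.22929799  0.089     ] [ 0.54324001 -0.32779622  0.062     ]
```

View pics/c8.png

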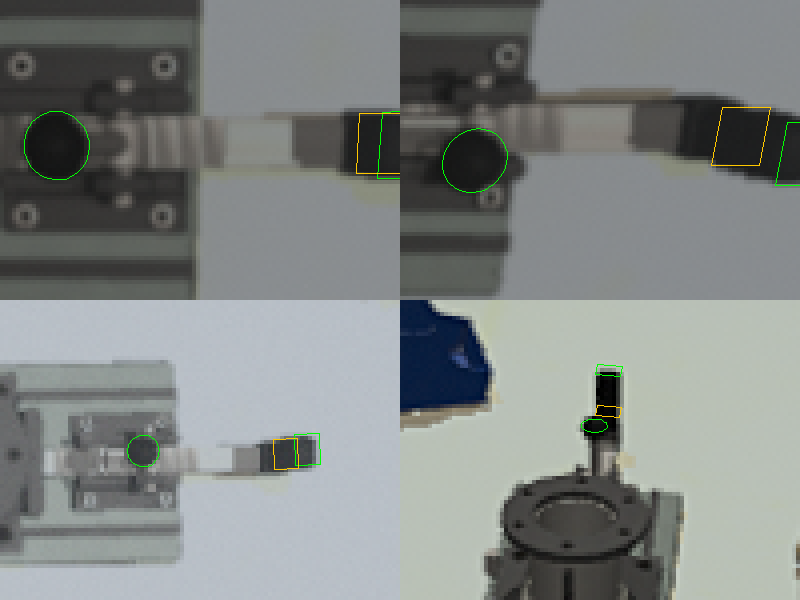

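The predictions sit on the ball and the grip. Throwing the pawl now.

Run:
```python
from h import *
robot.line_to([.6462,.1885,.30],velocity=.2); fingers.gripper_to(0.0)
for yaw in (90,-90):
    q=robot.inverse_kinematics([.5435,-.24,.15],[180,0,yaw]); print(yaw,None if q is None else np.round(q))
yaw=-90
robot.move_to([.52,-.05,.30],[180,0,0])
try: robot.move_to([.5438,-.200,.20],[180,0,yaw])
except robot.PlanningError: yaw=90; robot.move_to([.5438,-.200,.20],[180,0,yaw])
robot.line_to([.5438,-.200,.095],velocity=.12,f_stop=8)
f=favg(5)
s=robot.line_to([.5438,-.264,.095],velocity=.06,f_stop=10); print(s,tipnow()[0].round(4),f.round(1),favg(5).round(1))
robot.line_to([.5438,-.255,.20],velocity=.15)
fingers.gripper_to(.55); robot.move_to([.5433,-.3278,.18],[180,0,yaw]); robot.pause(.1)
a,z=tipnow(); print(a.round(4),yaw)
im=cv2.cvtColor(save('side','s7.png'),cv2.COLOR_RGB2BGR); t=cv2.cvtColor(save('top','t7.png'),cv2.COLOR_RGB2BGR)
for c in('side','top','wrist'):
    if c=='wrist': save('wrist','w7.png')
    print(c,[(np.round(d['rect'],1).tolist(),round(d['p'],2)) for d in recognise('pawl_ball',c)][:2])
O=np.hstack([cv2.resize(im[100:200,250:350],(400,400),interpolation=3),cv2.resize(cv2.imread('pics/w7.png')[60:260,180:380],(400,400),interpolation=3)])
cv2.imwrite('pics/c9.png',O); print(robot.current_time_s())
```

```text
90 [ 50.  33. -41.  87.  22.  69.   5.]
-90 [  29.   27.  -10.   87.    5.   66. -162.]
False [ 0.544  -0.2632  0.095 ] [-0.2 -0.2  0. ] [-0.   0.3 -0.1]
[ 0.5439 -0.3268  0.18  ] -90
side [([297.4, 147.9, 5.5, 18.5], 0.38)]
top []
wrist [([285.6, 272.8, 18.7, 72.7], 0.76)]
45.0917
```

View pics/c9.png

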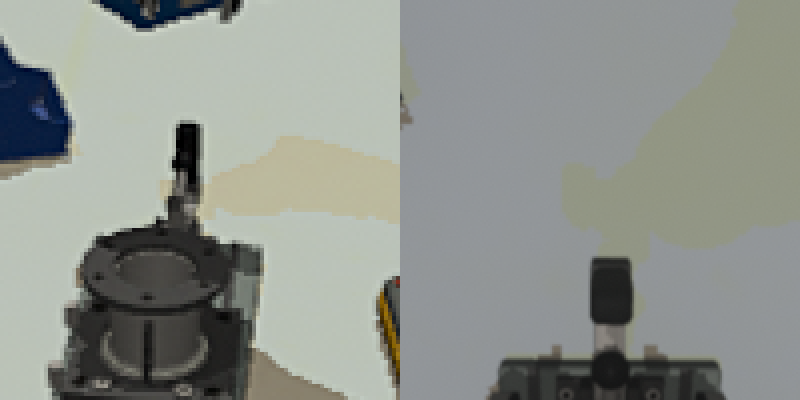

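Run:
```python
from h import *
O=np.array([.5445,-.1178,0]);w=-.006;R=Rn.from_euler('z',w).as_matrix()
c=cam('wrist',([.5439,-.3268,.18],robot.current_eef_rot())); s=cam('side')
for th in (0,.7,1.0,1.2,1.4):
    a=th-.349; P=R@[0,-.130-.054*np.sin(a),.038+.054*np.cos(a)]+O; print(th,proj(c,[P]).round(1),proj(s,[P]).round(1))
print('grip',proj(c,[R@[0,-.21,.079]+O]))
```

```text
0 [[283.8 323.4]] [[293.1 144. ]]
0.7 [[284.1 287.3]] [[294.5 137.4]]
1.0 [[284.2 268.1]] [[295.  137.4]]
1.2 [[284.3 256. ]] [[295.3 138.3]]
1.4 [[284.3 245.3]] [[295.4 140. ]]
grip [[284.65633394 215.81683447]]
```

The ball is at wrist (285,245), which means the pawl is at 1.4 rad, thrown over. Next I'll grip the bar and draw it back.

Run:
```python
from h import *
x,y=.5433,-.3285
s=robot.line_to([x,y,.070],[180,0,-90],velocity=.1,f_stop=8); print(s,tipnow()[0].round(4))
fingers.gripper_to(0,force=40); print('gap mm',robot.current_finger_gap()*85); p=np.array(robot.current_tool_pos())
s=robot.line_to([x,y-.0305,.070],velocity=.04,f_stop=18); robot.pause(.2)
q=np.array(robot.current_tool_pos()); print(s,(q-p).round(4),np.round(robot.current_contact_force(),1))
fingers.gripper_to(.55); robot.line_to([q[0],q[1],.20],velocity=.12); robot.pause(.2)
tp=(robot.current_tool_pos(),robot.current_eef_rot()); save('wrist','w8.png'); sd=save('side','s8.png')
c=cam('wrist',tp); O=np.array([.5445,-.1178,0])
print('predicted grip30',proj(c,[O+[-.001,-.24,.079]]),'ball',proj(c,[O+[-.001,-.177,.065]]))
im=cv2.imread('pics/w8.png'); h=np.hstack([cv2.resize(im[100:300,180:380],(400,400),interpolation=3),cv2.resize(cv2.cvtColor(sd,cv2.COLOR_RGB2BGR)[120:290,190:360],(400,400),interpolation=3)]); cv2.imwrite('pics/c10.png',h)
print(robot.current_time_s())
```

```text
False [ 0.544  -0.3288  0.0709]
gap mm 17.08488260711413
False [-0.0002 -0.0298 -0.    ] [-4.1  2.2  5.5]
predicted grip30 [[282.2047331  210.43769997]] ball [[282.37882585 265.898833  ]]
49.75
```

View pics/c10.png

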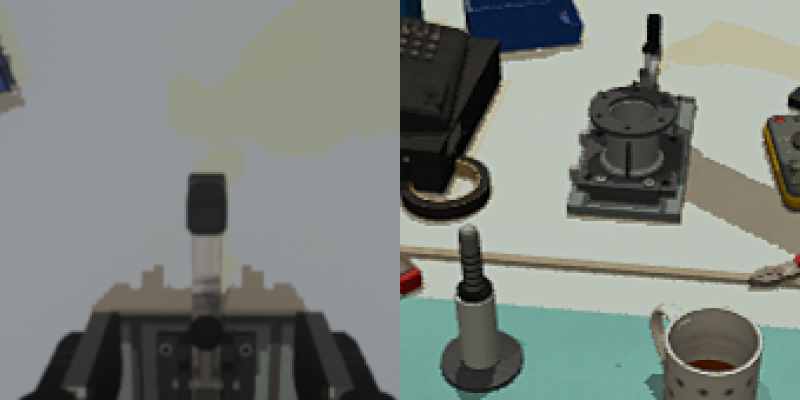

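The bar is drawn about 30 mm (grip at wrist row 205–210 as predicted), and the pawl ball is at (283,266), so it is over. The probe is upright and the mug is untouched.

```bash
python3 -c "
from h import *
print(workorder.close_job())"
```

```text
the job is handed in; nothing more can be done
None
```

The job is handed in at about 50 s of the 72 s allowed; no verdict came back. The weld was scanned from left rib to right rib with the tip pressed about 3–4 mm (estimated from the force readings). The last pictures show the probe upright in its stand, the pawl thrown over, the bar drawn about 30 mm, and the pipe foot and mug where they were.

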